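# Clip an idler roller onto its pin

### The arm

A 6-joint arm with a two-finger parallel gripper is mounted at the origin on the work surface. World frame = base frame: x ahead of the robot, y to its left, z up, the work surface at z = 0. Lengths are in m, angles in rad, forces in N, time in s.
With the tool pointing down it reaches from about 0.3 to 0.775 m from the base axis. Payload 14.6 kg.
Tool frame: the origin (TCP) lies midway between the tips of the shut fingers; the grasp point (between the pads) lies 19 mm behind it (ctrl.hold_point_z is the distance from the TCP to the grasp point, in m); z points along the fingers, x is the direction in which the jaws open and shut, and the axes are right-handed (so a half turn about z gives the same grasp; the last joint's range is limited). The gripper opens to 94 mm and grips with 3 to 60 N. Pads are 16 mm wide; open, the fingers measure 119 mm over their backs; the gripper's body (75 mm by 177 mm) begins 78 mm behind the grasp point.
Start: joints at [-0.067, 0.3, 1.521, -0, 1.321, -0.067], TCP at [0.55, -0, 0.205] pointing down, gripper open.
Joint ranges: [-3.03, 3.03], [-0.79, 2.21], [0.23, 2.52], [-1.04, 4.18], [0, 3.07], [-2.55, 2.55]. Speed limits (rad/s): [2.22, 2.22, 2.57, 3.14, 3.14, 3.14].

### API

Orientations are given as [roll, pitch, yaw] about the fixed x, y, z axes, in that order (R = Rz(yaw) Ry(pitch) Rx(roll)).
In Python, from station import ctrl, viewer, ticket, nets gives the robot as it stands.
- The arm moves only by the tool carry_out, never from a script. Its argument "commands" is one flat list of numbers, 7 for each row, row after row: the closure, from -1 (fully open) to 1 (shut), so that 0 is half open, then the shift along the world's x, y, z in cm, then the turn, a rotation vector about the world's x, y, z in rad. In form: [gripper, tx, ty, tz, ax, ay, az, gripper, tx, ty, tz, ax, ay, az, ...]. A call has 1 to 12 rows; each row is the pose to reach, as a shift and turn from the pose measured when the call began; what a row does not reach only later rows make up. A row lasts 1/12 s, in which the tool goes at most 41.7 mm and 7.16 degrees, less where a joint would pass 70% of its speed; a pose out of reach is approached as far as the arm can. A call with a gripper value outside its range is refused whole. The fingers move at their own pace and stop on an object; "force" is the grip in N (left out, the last holds). Time passes only in rows, so rows that repeat a pose let the fingers close. It gives the time, the measured TCP pose, the force and the opening at its end, in the units of the state.
- ctrl.get_obs(): the state, without advancing time (a new reading comes with each control period).
- viewer.camera(name): name is "scene" or "side" or "wrist"; returns (picture, depth): 420x560x3 uint8, blue, green, red; 420x560 float32, m along the optical axis (not along the pixel's ray), 0 where there is no reading.
- viewer.camera_info(name): a dict with "fx", "fy", "cx", "cy" (pixels), "R" (3x3) and "t" (3): a world point X has camera coordinates R X + t. Camera axes: x right, y down, z forward; pixel columns grow to the right and rows downward; lengths in m; the calibration is good to about 2 mm. A picture is of the moment at which its call begins: read the wrist's pose just before it. camera_info takes no time and is no camera call; for the wrist camera it gives the pose at the moment of the call.
- ticket.hand_in(): hands the job in, once; it reports no verdict.
Trained networks look in the newest picture that a camera, given by its name, has taken for a name from the list of things; names that differ only in an ending like _2 or _b are one class to them, and where a whole thing is asked for, a point or a joint stands for the part that bears it (a point fixed in the world has none). Each returns a list of dicts, best first, with "confidence" (0 to 1); they miss things now and then, are a little off and sometimes report something else, mostly with a low value. They report only what shows in the picture. A call takes as long as a camera call. They do not tell look-alikes from the thing itself.
- nets.silhouettes(camera, thing): "region" (420x560 bool, what is visible of it) and "extent" ([left, top, right, bottom] in pixels, round what is visible of it).
The state is a dict: "time_s": time; "qpos": joint angles; "joint_vel": joint speeds; "tau": joint torques, N m; "ee_pos": TCP position; "eef_rot": TCP orientation; "force": force on the tool from outside, world axes, zero at the start; "moment": the same for the moment, N m; "grip_width": finger opening in m.
Only numpy, scipy, OpenCV 4.12 (cv2) and the standard library are available. Lean on these libraries where they do the work, as an engineer would, in place of code of your own. Each camera call takes 0.05 s, during which the arm holds its last target. There are 200 camera calls.

### The job

Slide the idler roller fully home along its pin against the bracket so that the pin's groove comes free, then take the smaller retaining clip from its wooden block and press it straight down into that groove, feeling for the groove and without forcing it, until it snaps fully home with its grip pointing straight up. Let go of it there, with the roller still home, and leave the bigger clip standing in its own block.

Things in the scene. Friction and masses are not known exactly. Their poses are not given: they have to be found in the camera images.
- bracket: Grey bracket bolted to the bench: base plate 130 (x) x 90 (y) x 10 mm high, origin at the centre of its underside, z up. At its -x end (x -55 to -40 mm) a plate stands up, round-topped with radius 30 mm about the pin. A level bright steel pin, diameter 26 mm, axis 60 mm above the origin at y = 0, runs along x from the plate. Pressing on bracket, pin or roller with over 40 N is forcing
- pin_axis (a point): On the pin's axis at bracket (22, 0, 60) mm, axes as bracket: middle of the pin's one groove AS DRAWN. The pin was pressed in 3 to 16 mm too deep, by how much is not reported: the real groove's middle is at bracket x = 6 to 19 mm, the pin's free end at 38 to 51. Groove 7 mm wide, all round; core 17 mm diameter with a 12 mm wide flat on top, 8.5 mm above the axis; pin 26 mm diameter on both sides
- roller (a joint): Place of the roller along the pin, m: 0 = fully home against the bracket's plate, growing along bracket +x; starts at 0.026 to 0.036, where it covers the groove. Slides stiffly (about 3 N) and stays where left
- roller_face (a point): Black idler roller, rim 60 mm diameter, 24 mm wide; a 30 mm diameter bright boss round the pin stands 14 mm out of its outer (bracket +x) face. The point, moving with the roller, is on that face 23 mm above the pin's axis, between boss and rim edge; axes as bracket. Home: face at bracket x = -14 mm, boss end at x = 0
- clip_grip (a point): Smaller of two dark steel U-clips, legs down in the slot of a wooden block (36 x 50 x 28 mm high). Point: centre of its upright grip plate, 24 mm wide (y), 8 thick (x), 34 high (z), whose foot is 6 mm above the block. x = thin way, lies along the pin when fitted, either way round; z up. May lean 5 degrees. 57 g. Fitted, the yoke bears on the core's flat and this point is 37 mm above the pin's axis
- clip_mouth (a point): Open mouth of the smaller clip: midway between its two leg tips, 45 mm below clip_grip, same axes. U 29 mm wide, 4.5 mm thick, inner width 19, rounded bumps 14 mm apart just above the tips. Legs spring apart over the core with 5 to 15 N of push, never over the full pin. Tips touch: on the full pin with clip_grip about 54 mm above the axis, on the core in the groove about 48 mm
- big_clip_grip (a point): Bigger clip, not for this pin, to be left alone: grip 36 mm wide (y), 8 thick, 34 high, U 43 mm wide, standing legs down in its own wooden block (36 x 63 x 28 mm high). Point: centre of its grip
Things that resemble listed ones, but are neither listed nor needed, are in the scene too. Leave any purple look-alike of the part that bears clip_grip alone.

How it is judged:
On the way, in this order (a step that is already met when the one before it is completed fails the run):
1. the roller is pushed fully home against the bracket (value of joint roller below 0.002 m), for 0.1 s.
2. the small clip is pressed fully into the groove of the pin (z of clip_grip in the frame of bracket between 0.0945 and 0.099 m and x of clip_grip in the frame of bracket between 0 and 0.026 m and y of clip_grip in the frame of bracket between -0.006 and 0.006 m), for 0.1 s.
At the end, for the whole second after the job is handed in: The roller is within 3 mm of home; the small clip sits fully down in the pin's groove (centre of its grip 37 mm above the pin axis, within 2 mm, and within 6 mm sideways), upright within 10 degrees and square to the pin within 11 degrees; the bigger clip is within 20 mm of where it stood (all of step 2 and value of joint roller below 0.003 m and angle between clip_grip's own z axis and vertical below 0.18 rad and angle between the x axis of clip_grip and the x axis of bracket, either way round below 0.2 rad and distance of big_clip_grip from where it was at the start of the episode below 0.02 m); the robot touches nothing.
It fails at once if the clip is forced against the pin, roller or bracket with more than 40 N (contact force between clip and bracket above 40 N).
It fails at once if the fingers press on the bracket, pin or roller with more than 40 N (contact force between the fingers and bracket above 40 N).
It fails at once if the bigger clip is moved by more than 20 mm (distance of big_clip_grip from where it was at the start of the episode above 0.02 m).
It also fails if it takes over 61 s, if anything falls off the work surface, if the arm or the gripper's body presses on something with over 40 N, if the wrist force passes 120 N, or if a joint passes its speed limit or range.

## Working session

There is one attempt and no reset: what is moved stays moved. The work goes in short steps, Python scripts to look and compute and a tool call to move; the robot and the scene stay as the last step left them, time stands still between calls to the robot, and variables do not carry over. Pictures are saved under pics/ and viewed, about 8 in all and at most 12, crops included, and the job is handed in when it is done.

Besides the shell and the picture viewer there is one more tool, called in YAML: its name, and indented under it one key for each argument. carry_out: Moves the arm, as the interface text tells. Its arguments: {"type":"object","properties":{"commands":{"type":"array","items":{"type":"number"}},"force":{"type":"number"}},"required":["commands"]}

```bash
mkdir -p pics; cat > h.py <<'E'
import numpy as np, cv2
from station import ctrl, viewer, ticket, nets
def shot(cam,fn=None):
    i=viewer.camera_info(cam); p,d=viewer.camera(cam)
    if fn: cv2.imwrite('pics/'+fn,p)
    return p,d,i
def pts(d,i,m=None):
    v,u=np.nonzero((d>0) if m is None else (m&(d>0)))
    z=d[v,u]; c=np.c_[(u-i['cx'])/i['fx']*z,(v-i['cy'])/i['fy']*z,z]
    return (c-np.array(i['t']))@np.array(i['R']), u, v
E
python3 - <<'E'
from h import *
o=ctrl.get_obs(); print(o['time_s'],o['ee_pos'],o['eef_rot'],o['force'],ctrl.hold_point_z)
ims=[]
for c in ['scene','side']:
    p,d,i=shot(c)
    np.savez(f'{c}.npz',p=p,d=d,**{k:i[k] for k in i})
    print(c,np.round(i['R'],3).tolist(),np.round(i['t'],3),i['fx'])
    for t in ['bracket','roller','clip_grip','big_clip_grip']:
        for r in nets.silhouettes(c,t):
            q,_,_=pts(d,i,r['region'])
            print(c,t,round(r['confidence'],2),r['extent'],np.round(np.median(q,0),3) if len(q) else None, np.round(q.min(0),3),np.round(q.max(0),3))
    ims.append(p)
cv2.imwrite('pics/a.png',ims[0]);cv2.imwrite('pics/b.png',ims[1])
E
```

```text
0.0 [5.49736350e-01 2.77601437e-05 2.04893676e-01] [-3.14150609e+00  1.14950851e-03  5.19315716e-05] [ 0.29008707 -0.80773852 -1.13397566] 0.0188
scene [[0.205, 0.979, 0.001], [0.509, -0.105, -0.855], [-0.836, 0.176, -0.519]] [-0.075 -0.209  1.408] 466.5714483288398
scene bracket 0.88 [354.1, 176.3, 425.3, 235.1] [0.521 0.217 0.016] [ 0.353  0.145 -0.002] [0.574 0.347 0.091]
scene roller 0.87 [377.1, 181.3, 402.8, 213.2] [0.527 0.213 0.071] [ 0.345  0.19  -0.002] [0.544 0.299 0.091]
scene clip_grip 0.61 [219.2, 249.5, 235.4, 283.2] [ 0.646 -0.15   0.039] [ 0.601 -0.163 -0.001] [ 0.653 -0.132  0.064]
scene clip_grip 0.55 [229.4, 228.7, 241.1, 249.8] [ 0.578 -0.124  0.049] [ 0.465 -0.138 -0.002] [ 0.583 -0.101  0.069]
scene clip_grip 0.4 [131.4, 216.7, 154.0, 241.9] [ 0.518 -0.291  0.054] [ 0.51  -0.311  0.029] [ 0.525 -0.27   0.078]
scene big_clip_grip 0.61 [134.9, 216.7, 152.9, 240.9] [ 0.518 -0.291  0.054] [ 0.509 -0.309  0.024] [ 0.525 -0.272  0.078]
scene big_clip_grip 0.6 [226.7, 223.3, 242.6, 251.4] [ 0.578 -0.124  0.048] [ 0.471 -0.138 -0.001] [ 0.583 -0.102  0.069]
side [[-0.863, -0.505, 0.007], [-0.338, 0.567, -0.751], [0.375, -0.651, -0.66]] [0.478 0.281 0.567] 398.52678133536216
side bracket 0.9 [192.6, 310.6, 278.4, 405.5] [0.492 0.238 0.044] [ 0.446  0.146 -0.001] [0.569 0.295 0.092]
side roller 0.92 [213.6, 315.7, 257.0, 356.0] [0.504 0.22  0.08 ] [0.478 0.165 0.009] [0.539 0.237 0.092]
side clip_grip 0.65 [304.2, 188.8, 311.5, 210.3] [ 0.572 -0.116  0.051] [ 0.568 -0.142  0.024] [ 0.582 -0.11   0.07 ]
side clip_grip 0.64 [280.2, 179.0, 290.6, 202.6] [ 0.642 -0.151  0.033] [ 0.634 -0.196 -0.   ] [ 0.675 -0.137  0.064]
side big_clip_grip 0.44 [363.6, 157.2, 369.1, 169.9] [ 0.51  -0.277  0.076] [ 0.507 -0.295  0.06 ] [ 0.515 -0.274  0.08 ]
```

View pics/a.png

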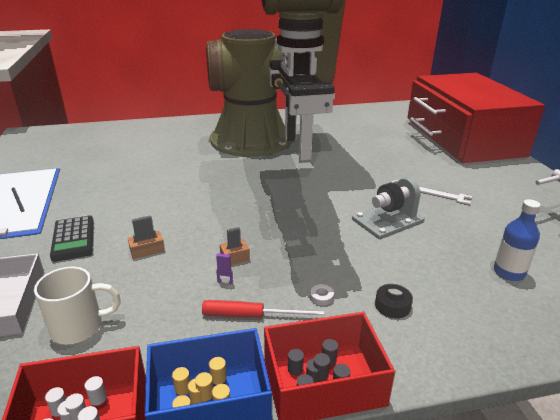

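View pics/b.png

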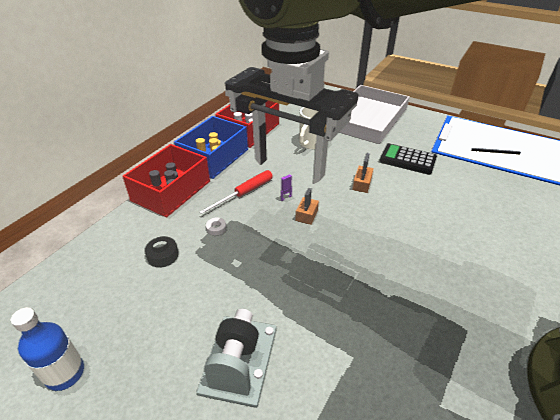

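Scene view: the small clip on its block is at (235,240), i.e. world (0.578, -0.124). The purple look-alike is at (224,267), and the big clip at (142,230) with its wider grip and block. The bracket is at (390,205). Next I'll fit its pose.

```bash
cat > fit.py <<'E'
from h import *
from scipy.optimize import least_squares
def fit_bracket(P):
    b=P[(P[:,2]>0.006)&(P[:,2]<0.014)]
    return cv2.minAreaRect((b[:,:2]*1000).astype(np.float32)), len(b)
E
python3 - <<'E'
from fit import *
A=[]
for c in ['scene','side']:
    z=np.load(c+'.npz'); P,u,v=pts(z['d'],z)
    m=(P[:,0]>.40)&(P[:,0]<.66)&(P[:,1]>.1)&(P[:,1]<.34)&(P[:,2]<.12)
    Q=P[m]; A.append(Q); print(c,fit_bracket(Q))
    rect=fit_bracket(Q)[0]; print(cv2.boxPoints(rect).round(0).tolist())
    t=Q[(Q[:,2]>.07)]; print('top', len(t), t.mean(0).round(3), t[:,2].max())
    for n,(x,y,r) in {'small':(.575,-.124,.05),'big':(.518,-.291,.05)}.items():
        g=P[(np.hypot(P[:,0]-x,P[:,1]-y)<r)]
        w=g[(g[:,2]>.036)&(g[:,2]<.09)]; k=g[(g[:,2]>.024)&(g[:,2]<.032)]
        print(n,len(w),w.mean(0).round(3),w[:,2].max().round(3),cv2.minAreaRect((w[:,:2]*1000).astype(np.float32)),'block',cv2.minAreaRect((k[:,:2]*1000).astype(np.float32)))
E
```

```text
scene (((511.38360595703125, 220.32672119140625), (91.66490173339844, 131.94992065429688), 19.47933006286621), 1123)
[[446.0, 267.0], [490.0, 143.0], [577.0, 173.0], [533.0, 298.0]]
top 589 [0.512 0.232 0.08 ] 0.09125333148814575
small 210 [ 0.579 -0.124  0.054] 0.069 ((577.2330322265625, -124.2464370727539), (9.855413436889648, 24.04120635986328), 9.565938949584961) block ((575.8091430664062, -123.90750885009766), (37.83256530761719, 49.676212310791016), 8.572488784790039)
big 385 [ 0.518 -0.291  0.058] 0.078 ((517.076171875, -290.9400634765625), (12.835321426391602, 42.31715393066406), 7.359577178955078) block ((516.5762939453125, -290.6075744628906), (39.196815490722656, 63.75484848022461), 10.069744110107422)
side (((508.504150390625, 219.63710021972656), (90.09838104248047, 130.99952697753906), 19.099292755126953), 1950)
[[445.0, 267.0], [487.0, 143.0], [573.0, 172.0], [530.0, 296.0]]
top 1782 [0.5   0.236 0.082] 0.09247417619386214
small 107 [ 0.573 -0.121  0.057] 0.07 ((574.2012939453125, -124.65547180175781), (8.574548721313477, 24.636926651000977), 10.032353401184082) block ((574.49609375, -125.37843322753906), (36.08680725097656, 52.711280822753906), 9.932802200317383)
big 92 [ 0.512 -0.283  0.065] 0.08 ((513.5708618164062, -289.4215393066406), (7.942629814147949, 39.73578643798828), 12.524555206298828) block ((514.2191772460938, -292.5223693847656), (35.92635726928711, 66.92402648925781), 12.016345977783203)
```

carry_out:
  commands: [-1,0,4,4,0,0,0,-1,0,8,8,0,0,0,-1,-1,11,12,0,0,0,-1,-2,14,14,0,0,0,-1,-2,14,14,0,0,0,-1,-2,14,14,0,0,0]

```text
time_s: 1.0
ee_pos: [0.5297, 0.1436, 0.3503]
eef_rot: [-3.14, -0.007, 0.003]
force: [0.9, -0.0, 0.3]
grip_width: 0.0937
```

```bash
python3 - <<'E'
from fit import *
p,d,i=shot('wrist','c.png')
print(np.round(i['R'],3).tolist(),(-np.array(i['R']).T@i['t']).round(3),i['fx'])
P,u,v=pts(d,i); print(len(P))
m=(P[:,0]>.40)&(P[:,0]<.66)&(P[:,1]>.1)&(P[:,1]<.34)&(P[:,2]<.12); Q=P[m]
r,n=fit_bracket(Q); print(r,n,cv2.boxPoints(r).round().tolist(),np.median(Q[Q[:,2]<.004][:,2]))
E
```

```text
[[1.0, 0.004, 0.007], [0.002, -0.974, 0.225], [0.008, -0.225, -0.974]] [0.528 0.208 0.529] 331.71515919359075
232917
((490.69061279296875, 257.9563293457031), (99.32170104980469, 221.32757568359375), 23.919803619384766) 2683 [[400.0, 339.0], [490.0, 137.0], [581.0, 177.0], [491.0, 379.0]] -0.0002810852828984898
```

View pics/c.png

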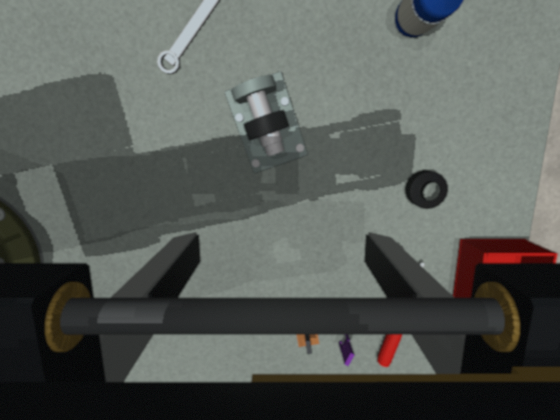

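The wrist view shows the bracket at about (265,118), with the plate at the far end, the black roller mid-pin and the pin end towards (275,150). I'll use it to refine the pose along the pin.

```bash
cat >> fit.py <<'E'
def local(P,c,yaw):
    a=np.array([np.cos(yaw),np.sin(yaw)]); n=np.array([-a[1],a[0]]); q=P[:,:2]-c
    return np.c_[q@a,q@n,P[:,2]]
def profile(P,c,yaw,half=.004,lo=-.06,hi=.07,st=.002):
    L=local(P,c,yaw); out=[]
    for x in np.arange(lo,hi,st):
        s=L[(abs(L[:,0]-x)<st/2)&(abs(L[:,1])<half)&(L[:,2]<.11)]
        out.append((round(x*1000),round(float(np.median(s[:,2]))*1000,1) if len(s) else None))
    return out
E
python3 - <<'E'
from fit import *
p,d,i=shot('wrist')
P,u,v=pts(d,i)
c0=np.array([.510,.220]); yaw=np.radians(-70.7)
L=local(P,c0,yaw); m=(abs(L[:,0])<.075)&(abs(L[:,1])<.055)
print(fit_bracket(P[m]))
print(profile(P,c0,yaw,half=.003))
s=L[m&(L[:,2]>.06)&(L[:,2]<.08)&(L[:,0]>-.035)&(L[:,0]<.05)]
for x in (-.03,-.02,.035,.04): 
    k=s[abs(s[:,0]-x)<.003]; print(x,len(k),k[:,1].min() if len(k) else 0,k[:,1].max() if len(k) else 0)
s=L[m&(L[:,2]>.08)&(L[:,0]>-.035)]; print('roller',s.min(0),s.max(0))
E
```

```text
(((507.9577331542969, 218.53866577148438), (89.95022583007812, 129.83706665039062), 19.229007720947266), 2699)
[(-60, None), (-58, None), (-56, None), (-54, 89.7), (-52, 89.6), (-50, 89.1), (-48, 89.0), (-46, 89.4), (-44, 89.0), (-42, 89.6), (-40, 86.1), (-38, 72.6), (-36, 71.7), (-34, 72.5), (-32, 72.5), (-30, 72.3), (-28, 72.5), (-26, 72.1), (-24, 72.4), (-22, 72.4), (-20, 73.1), (-18, 72.1), (-16, 73.2), (-14, 72.7), (-12, 72.3), (-10, 71.4), (-8, 88.1), (-6, 89.5), (-4, 88.6), (-2, 88.5), (0, 89.4), (2, 89.4), (4, 90.0), (6, 88.9), (8, 90.2), (10, 89.4), (12, 88.9), (14, 89.7), (16, 73.7), (18, 74.5), (20, 73.9), (22, 74.5), (24, 74.4), (26, 73.9), (28, 74.1), (30, 73.2), (32, 71.5), (34, 71.5), (36, 72.4), (38, 71.7), (40, 72.5), (42, 72.6), (44, 72.0), (46, None), (48, 10.6), (50, 9.6), (52, 9.5), (54, 8.8), (56, 10.6), (58, 10.8), (60, 9.7), (62, 9.8), (64, 9.7), (66, 4.0), (68, -0.2)]
-0.03 95 -0.014937284420468735 0.010692854558182861
-0.02 88 -0.014741993336045024 0.010266634533120031
0.035 80 -0.015020421592762276 0.010308846684096738
0.04 78 -0.014497763271107106 0.009850877785172452
roller [-0.00836389 -0.05499566  0.08001026] [0.07499932 0.05499991 0.48523711]
```

carry_out:
  commands: [1,-0.4,1.5,-4,0,0,0.12,1,-0.8,3.5,-8,0,0,0.24,1,-0.75,3.5,-12,0,0,0.336,1,-0.75,3.5,-16,0,0,0.336,1,-0.75,3.5,-20,0,0,0.336,1,-0.75,3.5,-23,0,0,0.336,1,-0.75,3.5,-25.5,0,0,0.336,1,-0.75,3.5,-26.9,0,0,0.336,1,-0.75,3.5,-26.9,0,0,0.336,1,-0.75,3.5,-26.9,0,0,0.336]
  force: 20

```text
time_s: 1.93
ee_pos: [0.522, 0.1743, 0.0755]
eef_rot: [-3.141, 0.002, 0.336]
force: [-0.0, 0.4, 0.0]
grip_width: 0.0308
```

carry_out:
  commands: [1,0,0,0.5,0,0,0,1,0,0,0.5,0,0,0,1,0,0,0.5,0,0,0,1,0,0,0.5,0,0,0]

```text
time_s: 2.27
ee_pos: [0.5223, 0.1743, 0.0813]
eef_rot: [3.142, 0.0, 0.336]
force: [0.5, -0.5, -0.2]
grip_width: 0.0041
```

carry_out:
  commands: [1,-0.33,0.94,0,0,0,0,1,-0.66,1.89,0,0,0,0,1,-0.83,2.36,0,0,0,0,1,-0.99,2.83,0,0,0,0,1,-1.16,3.3,0,0,0,0,1,-1.32,3.78,0,0,0,0,1,-1.42,4.06,0,0,0,0,1,-1.49,4.25,0,0,0,0,1,-1.52,4.34,0,0,0,0]

```text
time_s: 3.02
ee_pos: [0.5071, 0.2179, 0.0813]
eef_rot: [-3.142, 0.0, 0.337]
force: [2.6, -2.3, 2.0]
grip_width: 0.0005
```

carry_out:
  commands: [1,-0.05,0.14,0,0,0,0,1,-0.1,0.28,0,0,0,0,1,-0.13,0.38,0,0,0,0,1,-0.15,0.43,0,0,0,0]

```text
time_s: 3.35
ee_pos: [0.5056, 0.2223, 0.0813]
eef_rot: [3.142, 0.0, 0.336]
force: [1.7, -1.5, 2.3]
grip_width: 0.0004
```

carry_out:
  commands: [1,-0.02,0.06,0,0,0,0,1,-0.04,0.1,0,0,0,0]

```text
time_s: 3.52
ee_pos: [0.5052, 0.2233, 0.0813]
eef_rot: [-3.142, 0.0, 0.336]
force: [2.4, -2.2, 1.9]
grip_width: 0.0005
```

carry_out:
  commands: [1,-0.015,0.05,0,0,0,0,1,-0.03,0.09,0,0,0,0]

```text
time_s: 3.68
ee_pos: [0.5051, 0.2236, 0.0813]
eef_rot: [3.14, 0.0, 0.336]
force: [4.2, -9.4, 2.1]
grip_width: 0.0005
```

carry_out:
  commands: [1,-0.015,0.05,0,0,0,0,1,-0.03,0.09,0,0,0,0]

```text
time_s: 3.85
ee_pos: [0.5051, 0.2237, 0.0813]
eef_rot: [3.139, 0.0, 0.336]
force: [4.1, -11.8, 1.9]
grip_width: 0.0004
```

carry_out:
  commands: [1,-0.015,0.05,0,0,0,0,1,-0.03,0.09,0,0,0,0]

```text
time_s: 4.02
ee_pos: [0.5051, 0.2237, 0.0813]
eef_rot: [3.137, 0.0, 0.336]
force: [4.2, -11.6, 1.9]
grip_width: 0.0005
```

carry_out:
  commands: [1,0.2,-0.5,0,0,0,0,1,0.6,-1.5,2,0,0,0,1,1.2,-3,5,0,0,0,1,2,-5,8,0,0,0,1,2.2,-6,10,0,0,0,1,2.2,-6,10,0,0,0,1,2.2,-6,10,0,0,0]

```text
time_s: 4.6
ee_pos: [0.5273, 0.1634, 0.1818]
eef_rot: [3.138, -0.001, 0.335]
force: [-1.2, 0.8, -0.1]
grip_width: 0.0007
```

```bash
python3 - <<'E'
from fit import *
o=ctrl.get_obs(); print(o['time_s'],o['ee_pos'],o['force'])
p,d,i=shot('wrist','d.png')
P,u,v=pts(d,i)
c0=np.array([.508,.2185]); yaw=np.radians(-70.75)
L=local(P,c0,yaw); m=(abs(L[:,0])<.075)&(abs(L[:,1])<.052)
r=fit_bracket(P[m]); print(r)
c=np.array(r[0][0])/1000
print(profile(P,c,yaw,half=.003,lo=-.05,hi=.06,st=.001))
L=local(P,c,yaw)
for x in (.004,.035,.04): 
    k=L[(abs(L[:,0]-x)<.003)&(L[:,2]>.06)&(L[:,2]<.08)]; print(x,len(k),k[:,1].min(),k[:,1].max())
E
```

```text
4.6 [0.52728502 0.16341736 0.18175701] [-1.16138928  0.78595044 -0.11707245]
(((508.0743713378906, 218.70298767089844), (90.31532287597656, 128.6562957763672), 19.21356201171875), 5272)
[(-50, 89.8), (-49, 89.7), (-48, 89.5), (-47, 89.9), (-46, 89.6), (-45, 90.0), (-44, 90.0), (-43, 89.5), (-42, 89.4), (-41, 90.0), (-40, 82.5), (-39, None), (-38, None), (-37, 89.3), (-36, 89.7), (-35, 89.7), (-34, 89.3), (-33, 89.7), (-32, 89.5), (-31, 89.2), (-30, 89.8), (-29, 90.1), (-28, 89.3), (-27, 89.9), (-26, 89.8), (-25, 89.2), (-24, 89.5), (-23, 90.2), (-22, 89.5), (-21, 89.3), (-20, 88.9), (-19, 89.4), (-18, 89.5), (-17, 89.1), (-16, 89.5), (-15, 88.6), (-14, 81.5), (-13, 74.7), (-12, 74.2), (-11, 74.5), (-10, 74.3), (-9, 74.2), (-8, 74.6), (-7, 74.7), (-6, 74.9), (-5, 74.3), (-4, 75.0), (-3, 73.7), (-2, 74.2), (-1, 74.1), (0, 72.4), (1, 73.2), (2, 72.8), (3, 73.0), (4, 72.7), (5, 71.9), (6, 72.2), (7, 72.5), (8, 72.3), (9, 68.4), (10, 68.1), (11, 68.0), (12, 67.9), (13, 68.6), (14, 68.0), (15, 68.3), (16, 71.7), (17, 72.2), (18, 72.3), (19, 73.0), (20, 72.3), (21, 72.8), (22, 72.1), (23, 72.5), (24, 72.5), (25, 72.3), (26, 72.7), (27, 72.5), (28, 72.4), (29, 72.6), (30, 72.3), (31, 72.6), (32, 72.2), (33, 72.6), (34, 72.5), (35, 72.2), (36, 71.7), (37, 72.4), (38, 72.5), (39, 71.6), (40, 72.7), (41, 72.7), (42, 72.5), (43, 72.0), (44, None), (45, None), (46, None), (47, None), (48, None), (49, None), (50, None), (51, None), (52, None), (53, None), (54, 8.7), (55, 9.9), (56, 10.7), (57, 10.1), (58, 9.6), (59, 10.1)]
0.004 213 -0.01234686438668758 0.012310975546969099
0.035 188 -0.012780140226584297 0.012684298291012175
0.04 187 -0.012780140226584297 0.01276279222209257
```

View pics/d.png

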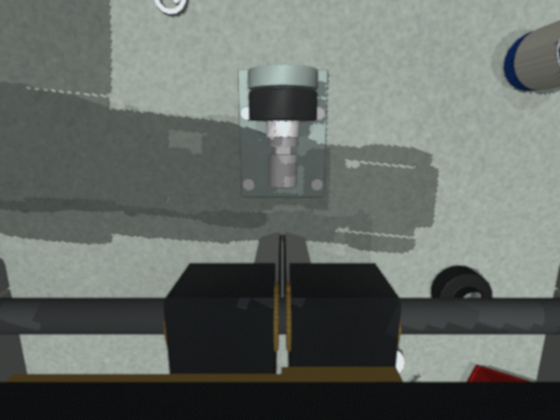

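Groove found: 8.7 to 15.7 mm along bracket x, so its middle is at about 12.0, and the roller is home (face edge at -14). Next is the clip.

carry_out:
  commands: [0.4,0.6,-3.5,1,0,0,0,0.4,1.2,-7,2,0,0,-0.05,0.4,1.8,-11,2,0,0,-0.1,0.4,2.4,-15,2,0,0,-0.165,0.4,3,-19,2,0,0,-0.165,0.4,3.6,-23,2,0,0,-0.165,0.4,4.2,-27,2,0,0,-0.165,0.4,5,-31,2,0,0,-0.165,0.4,5.9,-35,2,0,0,-0.165,0.4,5.9,-35.3,2,0,0,-0.165,0.4,5.9,-35.3,2,0,0,-0.165,0.4,5.9,-35.3,2,0,0,-0.165]

```text
time_s: 5.65
ee_pos: [0.5854, -0.1882, 0.1991]
eef_rot: [3.139, 0.003, 0.171]
force: [0.3, -0.2, 0.6]
grip_width: 0.0282
```

```bash
python3 - <<'E'
from fit import *
o=ctrl.get_obs(); print(o['time_s'],o['ee_pos'],o['eef_rot'],o['grip_width'])
p,d,i=shot('wrist')
P,u,v=pts(d,i)
c=np.array([.576,-.124])
m=np.hypot(*(P[:,:2]-c).T)<.045
k=P[m&(P[:,2]>.024)&(P[:,2]<.032)]; print('block',cv2.minAreaRect((k[:,:2]*1000).astype(np.float32)))
for lo,hi in ((.034,.05),(.05,.064),(.064,.08)):
    w=P[m&(P[:,2]>lo)&(P[:,2]<hi)]; print(lo,len(w),w.mean(0).round(4) if len(w) else 0,cv2.minAreaRect((w[:,:2]*1000).astype(np.float32)) if len(w)>5 else 0)
w=P[m&(P[:,2]>.06)]; print('top', np.percentile(w[:,2],[5,50,95]).round(4))
A=np.c_[w[:,:2]-c,np.ones(len(w))]; print('topplane',np.linalg.lstsq(A,w[:,2],rcond=None)[0])
mm=(u[m].min(),v[m].min(),u[m].max(),v[m].max()); print(mm)
cr=p[max(mm[1]-20,0):mm[3]+20,max(mm[0]-60,0):mm[2]+60]
s=cv2.imread('pics/a.png')[205:295,115:265]
a=cv2.resize(cr,(int(cr.shape[1]*400/cr.shape[0]),400),interpolation=cv2.INTER_CUBIC); b=cv2.resize(s,None,fx=2.6,fy=2.6,interpolation=cv2.INTER_CUBIC)
h=np.zeros((400,a.shape[1]+b.shape[1],3),np.uint8); h[:,:a.shape[1]]=a; h[:b.shape[0],a.shape[1]:]=b
cv2.imwrite('pics/e.png',h[:,:800]); print(h.shape)
E
```

```text
5.65 [ 0.58539097 -0.1882416   0.19908645] [3.13949263 0.00330506 0.17114467] 0.028155147369084883
block ((574.0104370117188, -126.47257995605469), (35.687923431396484, 48.63553237915039), 10.463631629943848)
0.034 1 [ 0.5699 -0.113   0.0341] 0
0.05 0 0 0
0.064 240 [ 0.5743 -0.126   0.0671] ((574.3345947265625, -126.01805114746094), (7.368531227111816, 23.22971534729004), 9.931035995483398)
top [0.3048 0.3185 0.3353]
topplane [ 0.68155323 -3.73984088  0.17527094]
(np.int64(122), np.int64(87), np.int64(456), np.int64(419))
(400, 904, 3)
```

View pics/e.png

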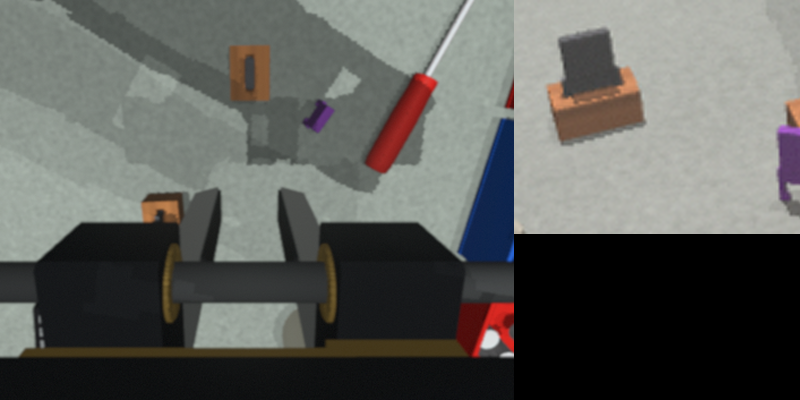

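Crop: the dark grip on the wooden block at (250,73), 23 x 8 mm, is the small clip. The purple piece at (318,116) is the look-alike, and the bigger clip is at (163,210). One lean check from the top face, then the grasp.

```bash
python3 - <<'E'
from fit import *
p,d,i=shot('wrist')
P,u,v=pts(d,i)
L=local(P,np.array([.5743,-.126]),np.radians(10.0))
w=L[(abs(L[:,0])<.006)&(abs(L[:,1])<.0125)&(L[:,2]>.06)&(L[:,2]<.08)]
A=np.c_[w[:,:2],np.ones(len(w))]; print('slope x,y, z0',np.linalg.lstsq(A,w[:,2],rcond=None)[0],w.min(0),w.max(0))
E
```

```text
slope x,y, z0 [-0.02645775  0.00378872  0.06731306] [-0.00424808 -0.01216448  0.06522752] [0.00303457 0.01112165 0.06961636]
```

carry_out:
  commands: [0.4,-0.5,3,-2,0,0,0,0.4,-1.1,6.2,-4,0,0,0,0.4,-1.1,6.22,-7,0,0,0,0.4,-1.1,6.22,-10,0,0,0,0.4,-1.1,6.22,-12,0,0,0.004,0.4,-1.1,6.22,-13,0,0,0.004,0.4,-1.1,6.22,-13,0,0,0.004,0.4,-1.1,6.22,-13,0,0,0.004]

```text
time_s: 6.42
ee_pos: [0.575, -0.1248, 0.0709]
eef_rot: [3.138, 0.002, 0.177]
force: [-0.6, -0.7, 0.9]
grip_width: 0.0284
```

carry_out:
  commands: [0.4,-0.07,-0.12,-1,0,0,0,0.4,-0.07,-0.12,-2,0,0,0,0.4,-0.07,-0.12,-2.8,0,0,0,0.4,-0.07,-0.12,-3.1,0,0,0,0.4,-0.07,-0.12,-3.1,0,0,0,0.4,-0.07,-0.12,-3.1,0,0,0]

```text
time_s: 6.92
ee_pos: [0.5743, -0.1261, 0.0398]
eef_rot: [3.139, 0.002, 0.177]
force: [-0.1, 0.1, -0.4]
grip_width: 0.0284
```

carry_out:
  commands: [0.8,0,0,0,0,0,0,1,0,0,0,0,0,0,1,0,0,0,0,0,0,1,0,0,0,0,0,0,1,0,0,0,0,0,0,1,0,0,0,0,0,0]
  force: 35

```text
time_s: 7.42
ee_pos: [0.5744, -0.1261, 0.0399]
eef_rot: [3.138, 0.002, 0.177]
force: [-0.5, -0.5, 1.6]
grip_width: 0.0083
```

carry_out:
  commands: [1,0,0,1,0,0,0,1,0,0,2,0,0,0,1,0,0,4,0,0,0,1,0,0,8,0,0,0,1,0,0,12,0,0,0,1,0,0,14,0,0,0,1,0,0,14,0,0,0]

```text
time_s: 8.0
ee_pos: [0.5761, -0.1266, 0.1866]
eef_rot: [3.134, -0.007, 0.177]
force: [0.9, -0.3, -0.4]
grip_width: 0.0081
```

carry_out:
  commands: [1,-0.5,2,0.5,0,0,-0.12,1,-1,5,1,0,0,-0.24,1,-1.5,8,1,0,0,-0.36,1,-2,11,1,0,0,-0.48,1,-2.5,14,1,0,0,-0.6,1,-3,17,1,0,0,-0.72,1,-3.5,20,1,0,0,-0.84,1,-4,23,1,0,0,-0.96,1,-4.6,25,1,0,0,-1.08,1,-5.2,27,1,0,0,-1.2,1,-5.8,29,1,0,0,-1.32,1,-6.1,30,1,0,0,-1.41]

```text
time_s: 9.0
ee_pos: [0.5141, 0.1753, 0.1963]
eef_rot: [3.134, -0.006, -1.238]
force: [0.1, 0.2, -1.1]
grip_width: 0.0077
```

```bash
python3 - <<'E'
from fit import *
o=ctrl.get_obs(); print(o['time_s'],o['ee_pos'],o['eef_rot'],o['grip_width'],o['qpos'].round(2) if hasattr(o['qpos'],'round') else o['qpos'])
p,d,i=shot('scene'); P,u,v=pts(d,i)
tc=np.array(o['ee_pos'])
m=(np.hypot(*(P[:,:2]-tc[:2]).T)<.03)&(P[:,2]<tc[2]-.002)&(P[:,2]>tc[2]-.06)
L=local(P[m],tc[:2],np.radians(-70.75)); print(len(L))
for z in np.arange(0,-.04,-.003):
    k=L[abs(L[:,2]-tc[2]-z)<.0015]
    if len(k): print(round(z,3),len(k),np.percentile(k[:,0],[5,50,95]).round(4),np.percentile(k[:,1],[2,50,98]).round(4))
if m.any():
    x0,x1,y0,y1=u[m].min(),u[m].max(),v[m].min(),v[m].max()
    cv2.imwrite('pics/f.png',cv2.resize(p[max(y0-50,0):y1+60,x0-50:x1+50],None,fx=4,fy=4,interpolation=cv2.INTER_CUBIC)[:600,:800])
E
```

```text
9.0 [0.51411149 0.17527339 0.19633663] [ 3.13374418 -0.00639694 -1.23775645] 0.007734413718354011 [ 0.26  0.3   1.55 -0.01  1.31  1.5 ]
137
-0.003 17 [0.0003 0.0032 0.005 ] [-0.0069  0.0077  0.016 ]
-0.006 12 [-0.0024  0.0027  0.0041] [-0.0074  0.011   0.0192]
-0.009 17 [-0.0007  0.0019  0.0035] [-0.0108  0.0012  0.0174]
-0.012 15 [-0.0017  0.0016  0.0026] [-0.0091  0.0079  0.0174]
-0.015 16 [-0.0008  0.0013  0.0021] [-0.0105  0.0022  0.0164]
-0.018 12 [-0.0015  0.0012  0.0021] [-0.0101  0.0105  0.0173]
-0.021 11 [-0.0025  0.001   0.002 ] [-0.0103 -0.0065  0.0161]
-0.024 9 [-0.0008  0.0014  0.003 ] [-0.009   0.0152  0.0178]
-0.027 8 [-0.0034 -0.      0.0016] [-0.012  -0.0076  0.0163]
-0.03 8 [-0.0022  0.0002  0.0023] [-0.0102  0.0035  0.0165]
-0.033 11 [-0.0006  0.001   0.002 ] [-0.0113 -0.0054  0.0163]
-0.036 1 [-0.0029 -0.0029 -0.0029] [0.014 0.014 0.014]
```

View pics/f.png

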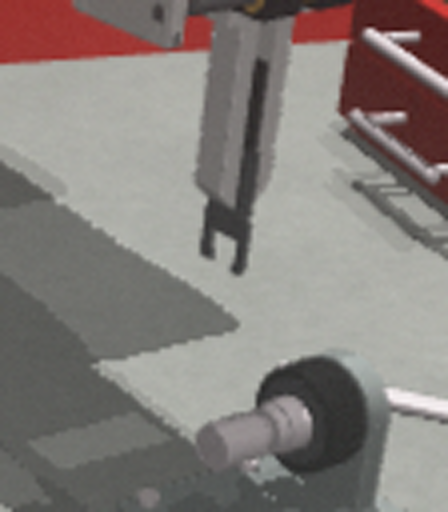

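The clip hangs straight in the fingers with its legs square, at about (225,240) in the crop. After correcting for the scene camera's bias it is centred within about 1 mm. Moving above the groove.

carry_out:
  commands: [1,-0.1,1.5,-1,0,0,0,1,-0.2,3.2,-2,0,0,0.003,1,-0.2,3.2,-4,0,0,0.003,1,-0.2,3.2,-6,0,0,0.003,1,-0.2,3.2,-7,0,0,0.003,1,-0.2,3.2,-7.5,0,0,0.003,1,-0.2,3.2,-7.5,0,0,0.003,1,-0.2,3.2,-7.5,0,0,0.003]

```text
time_s: 9.72
ee_pos: [0.5124, 0.2078, 0.1221]
eef_rot: [3.135, -0.006, -1.239]
force: [-0.1, 0.3, -0.3]
grip_width: 0.0075
```

carry_out:
  commands: [1,-0.03,-0.04,-0.7,0,0,0.003,1,-0.03,-0.04,-1.4,0,0,0.003,1,-0.03,-0.04,-1.4,0,0,0.003,1,-0.03,-0.04,-1.4,0,0,0.003]

```text
time_s: 10.05
ee_pos: [0.5119, 0.2073, 0.1078]
eef_rot: [3.134, -0.006, -1.236]
force: [0.1, 0.4, -0.1]
grip_width: 0.0076
```

carry_out:
  commands: [1,0,0,-0.2,0,0,0,1,0,0,-0.4,0,0,0,1,0,0,-0.5,0,0,0,1,0,0,-0.5,0,0,0]

```text
time_s: 10.38
ee_pos: [0.5118, 0.2073, 0.1026]
eef_rot: [3.134, -0.006, -1.236]
force: [-0.5, -0.2, -1.7]
grip_width: 0.008
```

carry_out:
  commands: [1,0,0,-0.1,0,0,0,1,0,0,-0.2,0,0,0,1,0,0,-0.2,0,0,0]

```text
time_s: 10.63
ee_pos: [0.5118, 0.2076, 0.1005]
eef_rot: [3.134, -0.006, -1.236]
force: [1.4, 3.2, -1.3]
grip_width: 0.0077
```

carry_out:
  commands: [1,0,0,-0.1,0,0,0,1,0,0,-0.15,0,0,0,1,0,0,-0.15,0,0,0]

```text
time_s: 10.88
ee_pos: [0.5117, 0.2077, 0.0989]
eef_rot: [3.134, -0.005, -1.236]
force: [-0.2, 2.9, -0.3]
grip_width: 0.0078
```

carry_out:
  commands: [1,0,0,-0.1,0,0,0,1,0,0,-0.15,0,0,0,1,0,0,-0.15,0,0,0]

```text
time_s: 11.13
ee_pos: [0.5117, 0.2077, 0.0973]
eef_rot: [3.134, -0.005, -1.236]
force: [0.1, 2.5, 0.3]
grip_width: 0.0078
```

carry_out:
  commands: [1,0,0,-0.1,0,0,0,1,0,0,-0.15,0,0,0,1,0,0,-0.15,0,0,0]

```text
time_s: 11.38
ee_pos: [0.5118, 0.2077, 0.096]
eef_rot: [3.134, -0.005, -1.236]
force: [-1.2, 2.1, 4.1]
grip_width: 0.0079
```

Below the full-pin contact height without resistance, so the tips are in the groove; core contact at the expected height. Pressing on, and easing 0.4 mm off the side wall.

carry_out:
  commands: [1,-0.01,0.04,-0.1,0,0,0,1,-0.01,0.04,-0.2,0,0,0,1,-0.01,0.04,-0.2,0,0,0]

```text
time_s: 11.63
ee_pos: [0.5118, 0.2079, 0.0942]
eef_rot: [3.134, -0.006, -1.236]
force: [-1.5, 0.5, 3.8]
grip_width: 0.0077
```

carry_out:
  commands: [1,0,0,-0.1,0,0,0,1,0,0,-0.2,0,0,0,1,0,0,-0.2,0,0,0]

```text
time_s: 11.88
ee_pos: [0.5116, 0.208, 0.0921]
eef_rot: [3.134, -0.005, -1.236]
force: [0.6, -3.0, -1.0]
grip_width: 0.0078
```

carry_out:
  commands: [1,0,0,-0.1,0,0,0,1,0,0,-0.2,0,0,0,1,0,0,-0.3,0,0,0,1,0,0,-0.3,0,0,0]

```text
time_s: 12.22
ee_pos: [0.5115, 0.2078, 0.0883]
eef_rot: [3.133, -0.006, -1.236]
force: [0.5, 2.5, -5.8]
grip_width: 0.0075
```

carry_out:
  commands: [1,0,0,-0.1,0,0,0,1,0,0,-0.2,0,0,0,1,0,0,-0.2,0,0,0]

```text
time_s: 12.47
ee_pos: [0.5115, 0.2077, 0.0863]
eef_rot: [3.133, -0.006, -1.236]
force: [0.3, 0.4, -1.4]
grip_width: 0.0076
```

carry_out:
  commands: [1,0,0,-0.1,0,0,0,1,0,0,-0.1,0,0,0,1,0,0,-0.1,0,0,0]

```text
time_s: 12.72
ee_pos: [0.5116, 0.2078, 0.0861]
eef_rot: [3.134, -0.006, -1.236]
force: [-3.0, 0.6, 9.1]
grip_width: 0.0078
```

carry_out:
  commands: [1,0,0,0,0,0,0,0.68,0,0,0,0,0,0,0.68,0,0,0,0,0,0,0.68,0,0,0,0,0,0]

```text
time_s: 13.05
ee_pos: [0.5116, 0.2077, 0.086]
eef_rot: [3.134, -0.006, -1.236]
force: [-0.5, -0.6, -0.4]
grip_width: 0.0147
```

carry_out:
  commands: [0.68,0,0,0.5,0,0,0,0.68,0,0,1.5,0,0,0,0.68,0,0,4,0,0,0,0.68,0,0,8,0,0,0,0.68,0,0,11,0,0,0,0.68,3,-2,12,0,0,0,0.68,6,-5,12,0,0,0,0.68,8,-8,12,0,0,0,0.68,8,-8,12,0,0,0,0.68,8,-8,12,0,0,0]

```text
time_s: 13.88
ee_pos: [0.5921, 0.1262, 0.2064]
eef_rot: [3.134, -0.006, -1.239]
force: [0.2, -0.5, -1.5]
grip_width: 0.015
```

```bash
python3 - <<'E'
from fit import *
o=ctrl.get_obs(); print(o['time_s'],o['ee_pos'],o['grip_width'],o['force'])
yaw=np.radians(-70.75); out=[]
for c,c0 in (('side',(.5085,.2196)),('scene',(.5114,.2203))):
    p,d,i=shot(c); P,u,v=pts(d,i); L=local(P,np.array(c0),yaw)
    m=(abs(L[:,0]-.012)<.012)&(abs(L[:,1])<.02)&(L[:,2]>.0945)&(L[:,2]<.13)
    k=L[m]; print(c,len(k),'top',k[:,2].max() if len(k) else 0)
    for lo,hi in ((.095,.1),(.1,.105),(.105,.11),(.11,.12)):
        q=k[(k[:,2]>=lo)&(k[:,2]<hi)]
        if len(q): print(lo,len(q),q.min(0).round(4),np.median(q,0).round(4),q.max(0).round(4))
    r=L[(abs(L[:,1])<.01)&(L[:,2]>.085)&(L[:,2]<.0925)&(L[:,0]<0)]; print('roller max x',np.percentile(r[:,0],98))
    uc,vc=int(np.median(u[m])),int(np.median(v[m])); y=max(min(vc-50,320),0)
    out.append(cv2.resize(p[y:y+100,uc-50:uc+50],(400,400),interpolation=cv2.INTER_CUBIC))
cv2.imwrite('pics/g.png',np.hstack(out))
E
```

```text
13.8833 [0.5921493  0.12624336 0.2063925 ] 0.01503535370201041 [ 0.17844424 -0.4817711  -1.4680054 ]
side 229 top 0.11723611597722933
0.095 37 [ 0.0075 -0.0122  0.0951] [ 0.0091 -0.0018  0.0977] [0.0159 0.0112 0.0999]
0.1 37 [ 0.0079 -0.0122  0.1   ] [0.0092 0.0002 0.1028] [0.0152 0.0108 0.1048]
0.105 35 [ 0.0082 -0.0122  0.1055] [ 0.0092 -0.001   0.1075] [0.013  0.0121 0.11  ]
0.11 116 [ 0.0077 -0.0124  0.11  ] [ 0.0115 -0.0008  0.1142] [0.0174 0.0116 0.1172]
roller max x -0.014790734606622818
scene 109 top 0.11495344065379587
0.095 21 [ 0.0067 -0.0138  0.095 ] [0.0157 0.0007 0.0979] [0.0174 0.0113 0.0995]
0.1 27 [ 0.0085 -0.0127  0.1001] [0.0149 0.002  0.102 ] [0.017  0.0127 0.1049]
0.105 24 [ 0.0101 -0.0113  0.1051] [0.0151 0.0014 0.1078] [0.0173 0.0117 0.1098]
0.11 35 [ 0.0079 -0.0115  0.1108] [ 0.0139 -0.0002  0.1132] [0.0171 0.013  0.115 ]
roller max x -0.01394130055724105
```

View pics/g.png

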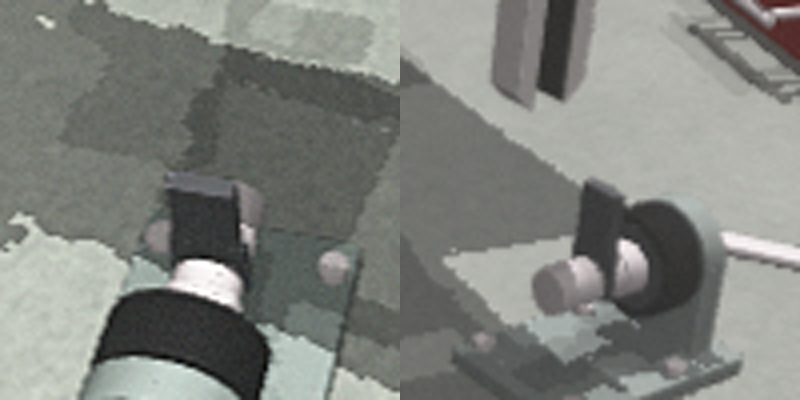

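The clip sits upright in the groove at (205,220) left and (600,230) right. Its top is at about 0.114 m, as expected, the roller face is at about -14 mm (home), and the gripper is clear. Handing in.

```bash
python3 -c "
from station import ticket
print(ticket.hand_in())"
```

```text
the job is handed in; nothing more can be done
None
```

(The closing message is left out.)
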